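# Gauge the shaft guide blocks and set out the one that passes

### The job

One of the three shaft guide blocks on the sprung rest has a good bore. Take the pin gauge from its stand and try it gently in the blocks where they stand until you find the one it enters fully home, with its flange down on the block; leave the gauge in that bore. Then pick that block up by its rib with the gauge still in it and set it down gently and flat in the steel tray for the fitter, leaving the other two blocks standing where they are and the jar, beaker and wrench undisturbed; push only lightly with the gauge (25 N on a block is too much).

Things in the scene. Friction and masses are not known exactly. Their poses are not given: they have to be found in the camera images.
- gauge_grip (a point): middle of the handle of the steel pin gauge: round pin 16 mm thick, 28 mm long, tip chamfered 2 mm; above it a flange 30 mm wide, 4 mm thick; above that a square handle 20 x 20 mm, 40 mm high. This point is 20 mm above the flange's top and 52 mm above the pin's tip; z up along the gauge, x and y square to the handle's flats. About 0.11 kg
- gauge: the same gauge; origin at the pin's tip, same axes. It starts upright in the stand, its flange on the stand's top. Fully home in a block (flange on the block's top) the middle of its handle is 41 mm above that block's bore point
- stand: fixed white plastic gauge stand, 48 x 48 x 34 mm, with a 20 mm hole in the middle of its top that holds the gauge loosely; origin at the centre of its underside
- block_a_bore (a point): one of three outwardly identical aluminium guide blocks, 34 mm high: square boss 42 x 42 mm with an upright bore in its middle, mouth 17 mm with a 1 mm chamfer; on its -x side an upright rib 14 mm thick (y), full height, from 21 to 71 mm from the bore axis, to hold it by. This point: on the bore axis, 17 mm above the underside (half-way up); z up, x away from the rib. About 0.2 kg
- block_b_bore (a point): one of three outwardly identical aluminium guide blocks, 34 mm high: square boss 42 x 42 mm with an upright bore in its middle, mouth 17 mm with a 1 mm chamfer; on its -x side an upright rib 14 mm thick (y), full height, from 21 to 71 mm from the bore axis, to hold it by. This point: on the bore axis, 17 mm above the underside (half-way up); z up, x away from the rib. About 0.2 kg
- block_c_bore (a point): one of three outwardly identical aluminium guide blocks, 34 mm high: square boss 42 x 42 mm with an upright bore in its middle, mouth 17 mm with a 1 mm chamfer; on its -x side an upright rib 14 mm thick (y), full height, from 21 to 71 mm from the bore axis, to hold it by. This point: on the bore axis, 17 mm above the underside (half-way up); z up, x away from the rib. About 0.2 kg
- block_a: the same block; origin on the bore axis at its underside, same axes. In just one of the three, a different one each time, the bore is clear to 30 mm depth; in the other two a narrow liner inside stops the gauge firmly once it has entered 8 to 17 mm. The liners sit loose inside and may rattle; they cannot come out
- block_b: the same block; origin on the bore axis at its underside, same axes. In just one of the three, a different one each time, the bore is clear to 30 mm depth; in the other two a narrow liner inside stops the gauge firmly once it has entered 8 to 17 mm. The liners sit loose inside and may rattle; they cannot come out
- block_c: the same block; origin on the bore axis at its underside, same axes. In just one of the three, a different one each time, the bore is clear to 30 mm depth; in the other two a narrow liner inside stops the gauge firmly once it has entered 8 to 17 mm. The liners sit loose inside and may rattle; they cannot come out
- rest: fixed aluminium frame, 132 (x) x 312 (y) x 12 mm, carrying a grey rubber-faced plate, 120 x 300 mm, its top 18 mm above the bench, on which the blocks stand in a row along y, about 90 mm apart. The plate is sprung: pressed down, it stays put up to about 2 N, then yields some 5 N per mm, at most 7 mm, and comes back. Origin at the centre of the frame's underside
- tray: fixed shallow steel tray, 150 (x) x 110 (y) mm outside, walls 3 mm thick and 12 mm high, floor 3 mm thick; origin at the centre of its underside. There is room in it for one block, rib along the tray's x; the block is to lie wholly within the walls
- jar: bystander: small amber jar, 52 mm wide, 75 mm high; origin at its underside
- beaker: bystander: glass beaker, 64 mm wide, 80 mm high; origin at its underside
- wrench: bystander: small wrench 130 mm long lying on the bench
There are look-alikes about, which are no part of the job. Leave any brown look-alike of the block_b alone. Leave any yellow look-alike of the block_c alone.

How it is judged:
By the outcome, as a careful person would: the job done as asked, in the order asked, and still so for the second after the job is handed in, with the robot touching nothing.
It also fails if it takes over 67 s, if anything falls off the work surface, if the arm or the gripper's body presses on something with over 40 N, if the wrist force passes 120 N, or if a joint passes its speed limit or range.

### The arm

A 7-joint arm with a two-finger parallel gripper is mounted at the origin on the work surface. World frame = base frame: x ahead of the robot, y to its left, z up, the work surface at z = 0. Lengths are in m, angles in degrees, forces in N, time in s.
With the tool pointing down it reaches from about 0.35 to 0.775 m from the base axis. Payload 3.1 kg.
Tool frame: the origin (TCP) lies on the centre line of the jaws, within the pads' length; the fingertips stand 17 mm ahead of it and the grasp point (between the pads) lies 2 mm behind it (robot.tip_reach is the distance from the TCP to the fingertips, in m); z points along the fingers, y is the direction in which the jaws open and shut (so a half turn about z gives the same grasp; the last joint's range is limited). The gripper opens to 85 mm and grips with 20 to 120 N. Pads are 22 mm wide; open, the fingers measure 114 mm over their backs; the gripper's body (76 mm by 85 mm) begins 54 mm behind the grasp point. The pads swing forward as they close: fully open they stand 13 mm farther back than shut.
Start: joints at [-2.389, 17.813, 0.802, 86.603, -0.252, 75.585, -1.558], TCP at [0.55, 0, 0.248] pointing down, gripper open.
Joint ranges: [-154.91, 154.91], [-16.99, 109.72], [-72.82, 74.43], [7.12, 147.25], [-82.49, 262.49], [11.32, 116.49], [-174.64, 174.64]. Speed limits (degrees/s): [159.86, 159.86, 180, 180, 180, 180, 180].

### API

Orientations are given as [roll, pitch, yaw] about the fixed x, y, z axes, in that order (R = Rz(yaw) Ry(pitch) Rx(roll)).
In Python, from station import robot, fingers, vision, workorder, recognise gives the robot as it stands. Calls block until the motion is done:
- robot.move_to(position, orientation): joint-space move of the TCP to a pose.
- robot.line_to(position, orientation=None, velocity=0.15, f_stop=None): straight line of the TCP; orientation=None keeps the orientation; velocity is the mean speed in m/s. With f_stop (N) it stops when the force on the tool has changed by that much, and returns True; else False.
- robot.move_j(angles): joint-space move.
- fingers.gripper_to(opening, force=None): opening from 0.0 (shut) to 1.0 (fully open); force is the grip in N (None keeps the last); returns when the fingers have stopped.
- robot.pause(seconds).
- robot.inverse_kinematics(position, orientation): joint angles nearest the present ones, or None.
- vision.grab_frame(name): name is "scene" or "side" or "wrist"; returns the picture (480x640x3 uint8, red, green, blue); there is no depth.
- vision.calibration(name): a dict with "mtx" (3x3 intrinsics, pixels), "extrinsics" (4x4, takes a point from world to camera coordinates); the wrist camera has in their place "T_tool_cam" (4x4, takes a point from camera to tool coordinates, whose origin is the TCP and whose axes are the flange's). Camera axes: x right, y up, looking along -z (the intrinsics and any distortion apply to the point x, -y, -z); pixel columns grow to the right and rows downward; lengths in m; the calibration is good to about 2 mm. A picture is of the moment at which its call begins: read the wrist's pose just before it. calibration takes no time and is no camera call.
A pose or a line that the arm cannot do raises robot.PlanningError and nothing moves.
- workorder.close_job(): hands the job in, once; it reports no verdict.
Trained networks look in the newest picture that a camera, given by its name, has taken for a name from the list of things; names that differ only in an ending like _2 or _b are one class to them, and where a whole thing is asked for, a point or a joint stands for the part that bears it (a point fixed in the world has none). Each returns a list of dicts, best first, with "p" (0 to 1); they miss things now and then, are a little off and sometimes report something else, mostly with a low value. They report only what shows in the picture. A call takes as long as a camera call. They do not tell look-alikes from the thing itself.
- recognise(label, camera): "rect" ([centre column, centre row, width, height] in pixels, round what is visible of it).
Readings, each from a call of its own:
- robot.current_time_s(): time.
- robot.current_joint_positions(): joint angles.
- robot.current_dq(): joint speeds.
- robot.current_joint_torque(): joint torques, N m.
- robot.current_tool_pos(): TCP position.
- robot.current_eef_rot(): TCP orientation.
- robot.current_contact_force(): force on the tool from outside, world axes, zero at the start.
- robot.current_torque(): the same for the moment, N m.
- robot.current_finger_gap(): opening from 0.0 (shut) to 1.0 (fully open).
Only numpy, scipy, OpenCV 4.12 (cv2) and the standard library are available. Lean on these libraries where they do the work, as an engineer would, in place of code of your own. Each camera call takes 0.05 s, during which the arm holds its last target.

## Working session

There is one attempt and no reset: what is moved stays moved. The work goes in short steps, each a Python script; the robot and the scene stay as the last script left them, time stands still between calls to the robot, and variables do not carry over. Pictures are saved under pics/ and viewed, and the job is handed in when it is done.

```bash
mkdir -p pics; ls
python3 - <<'E'
from station import robot, fingers, vision, workorder, recognise
import cv2
for n in ["scene","side","wrist"]:
    im=vision.grab_frame(n); cv2.imwrite(f"pics/{n}0.png",im[:,:,::-1])
    c=vision.calibration(n); print(n,{k:(v.round(4).tolist() if hasattr(v,'round') else v) for k,v in c.items()})
print(robot.current_time_s(),robot.current_tool_pos(),robot.current_eef_rot())
E
```

```text
pics
scene {'mtx': [[549.9835, 0.0, 316.5381], [0.0, 549.9835, 247.7736], [0.0, 0.0, 1.0]], 'extrinsics': [[0.8778, 0.4789, -0.0083, -0.49], [-0.3838, 0.7137, 0.5859, 0.1856], [0.2865, -0.5111, 0.8103, -1.3757], [0.0, 0.0, 0.0, 1.0]]}
side {'mtx': [[497.879, 0.0, 331.0169], [0.0, 497.879, 235.5089], [0.0, 0.0, 1.0]], 'extrinsics': [[-0.8099, -0.5865, -0.0033, 0.4452], [0.2713, -0.3796, 0.8845, -0.2419], [-0.52, 0.7155, 0.4666, -0.5989], [0.0, 0.0, 0.0, 1.0]]}
wrist {'mtx': [[361.0484, 0.0, 314.1544], [0.0, 361.0484, 240.4302], [0.0, 0.0, 1.0]], 'T_tool_cam': [[0.0004, 0.9628, 0.2703, 0.0677], [1.0, -0.0004, 0.0, 0.0015], [0.0001, 0.2703, -0.9628, -0.1244], [0.0, 0.0, 0.0, 1.0]]}
0.15 [5.49467957e-01 4.24850329e-05 2.47436753e-01] [-1.79893524e+02  2.92226300e-03  9.00053240e+01]
```

View pics/scene0.png

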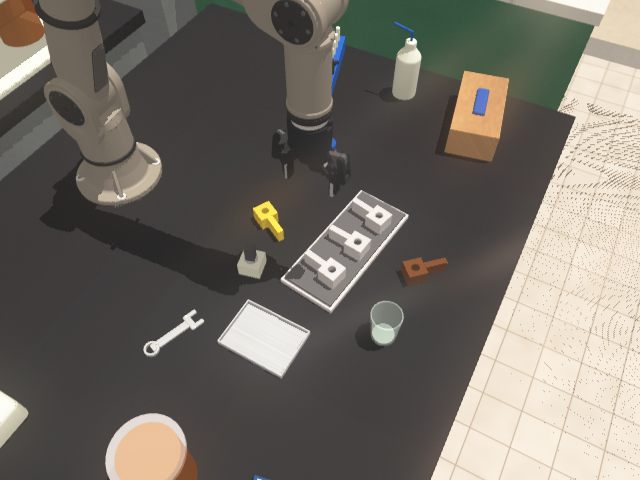

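View pics/side0.png

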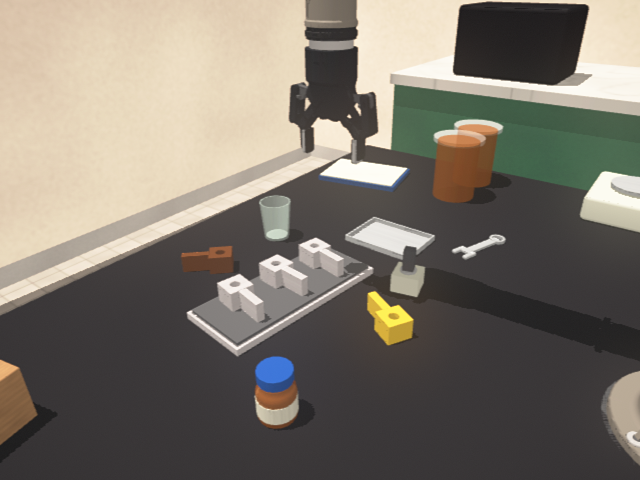

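View pics/wrist0.png

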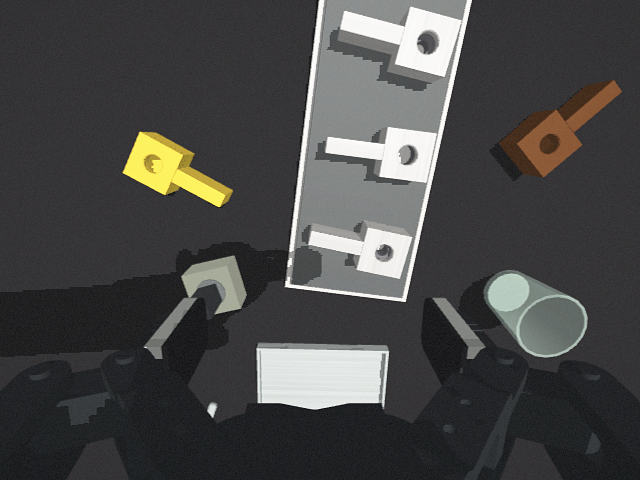

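```bash
cat > h.py <<'E'
from station import robot, fingers, vision, workorder, recognise
import cv2, numpy as np
from scipy.spatial.transform import Rotation as Ro
def toolT(p=None,e=None):
    T=np.eye(4); T[:3,:3]=Ro.from_euler('xyz',robot.current_eef_rot() if e is None else e,degrees=True).as_matrix()
    T[:3,3]=robot.current_tool_pos() if p is None else p; return T
def camT(name,TT=None):
    c=vision.calibration(name)
    if name=='wrist': return np.array(c['mtx']),(toolT() if TT is None else TT)@np.array(c['T_tool_cam'])
    return np.array(c['mtx']),np.linalg.inv(np.array(c['extrinsics']))
def ray(K,T,px):
    d=np.array([(px[0]-K[0,2])/K[0,0],-(px[1]-K[1,2])/K[1,1],-1.0]); return T[:3,3],T[:3,:3]@d
def onz(K,T,px,z):
    o,d=ray(K,T,px); return o+d*(z-o[2])/d[2]
def proj(K,T,P):
    q=T[:3,:3].T@(np.array(P)-T[:3,3]); return np.array([K[0,2]+K[0,0]*q[0]/-q[2],K[1,2]-K[1,1]*q[1]/-q[2]])
def shot(name,tag,save=True):
    TT=toolT(); im=vision.grab_frame(name)
    if save: cv2.imwrite(f'pics/{tag}.png',im[:,:,::-1])
    return im,TT
E
python3 - <<'E'
from h import *
K,T=camT('wrist')
for n,px,z in [('b_top',(428,42),.052),('b_mid',(408,154),.052),('b_bot',(384,252),.052),('stand c',(212,285),.034),('tray TL',(258,346),.012),('tray TR',(388,348),.012),('rest BL',(286,287),.012),('rest BR',(405,301),.012)]:
    print(n,onz(K,T,px,z).round(4))
for n in ['scene','side']:
    K,T=camT(n)
    L={'scene':[('b1',(379,215),.052),('b2',(357,241),.052),('b3',(332,268),.052),('g top',(251,254),.078),('trayTL',(249,302),.012),('trTR',(309,333),.012),('trBR',(281,375),.012),('trBL',(219,342),.012),('beaker',(383,335),0)],
    'side':[('b1',(236,285),.052),('b2',(276,264),.052),('b3',(314,245),.052),('gtop',(410,249),.078),('jar',(278,415),0),('beaker',(277,235),0)]}[n]
    for m,px,z in L: print(n,m,onz(K,T,px,z).round(4))
im=cv2.imread('pics/wrist0.png')
cv2.imwrite('pics/w0crop.png',cv2.resize(im[0:310,280:480],None,fx=3,fy=3,interpolation=cv2.INTER_CUBIC)[:600])
cv2.imwrite('pics/w0crop2.png',cv2.resize(im[240:420,160:400],None,fx=3,fy=3,interpolation=cv2.INTER_CUBIC))
E
```

```text
b_top [0.6413 0.1422 0.052 ]
b_mid [0.6315 0.0554 0.052 ]
b_bot [ 0.6155 -0.0331  0.052 ]
stand c [ 0.4477 -0.0739  0.034 ]
tray TL [ 0.4873 -0.1571  0.012 ]
tray TR [ 0.634  -0.1594  0.012 ]
rest BL [ 0.5203 -0.0853  0.012 ]
rest BR [ 0.6492 -0.1015  0.012 ]
scene b1 [0.6389 0.143  0.052 ]
scene b2 [0.6276 0.0551 0.052 ]
scene b3 [ 0.6127 -0.0321  0.052 ]
scene g top [ 0.4576 -0.096   0.078 ]
scene trayTL [ 0.4885 -0.1649  0.012 ]
scene trTR [ 0.6329 -0.1682  0.012 ]
scene trBR [ 0.6291 -0.2711  0.012 ]
scene trBL [ 0.4857 -0.2701  0.012 ]
scene beaker [ 0.763 -0.096  0.   ]
side b1 [0.6326 0.1454 0.052 ]
side b2 [0.6238 0.0588 0.052 ]
side b3 [ 0.6119 -0.0328  0.052 ]
side gtop [ 0.4409 -0.0798  0.078 ]
side jar [ 0.4353  0.2724 -0.    ]
side beaker [ 0.7616 -0.0959  0.    ]
```

View pics/w0crop2.png

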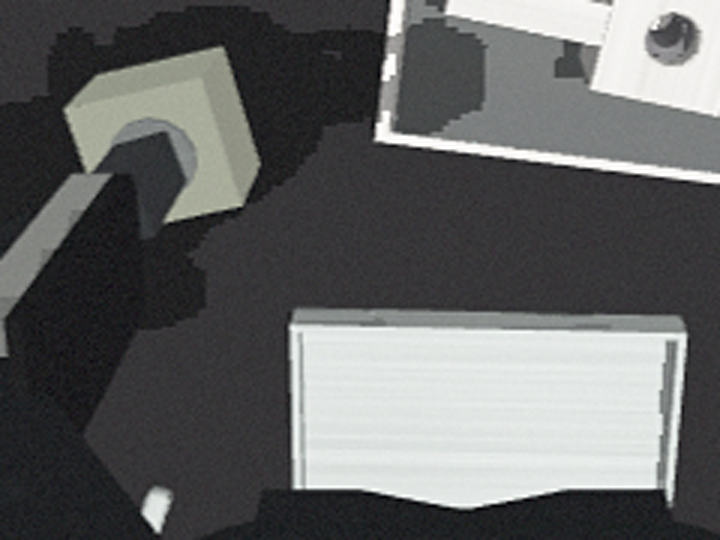

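Run:
```python
from h import *
robot.move_to([0.447,-0.080,0.218],[180,0,90])
im,TT=shot('wrist','g1'); print(TT.round(4).tolist(),robot.current_time_s())
K,T=camT('wrist',TT); print(proj(K,T,[.447,-.08,.078]))
cv2.imwrite('pics/g1c.png',cv2.resize(im[150:330,220:420,::-1],None,fx=3,fy=3,interpolation=cv2.INTER_CUBIC))
```

```text
[[0.0009, 1.0, 0.0008, 0.4469], [1.0, -0.0009, 0.0004, -0.0801], [0.0004, 0.0008, -1.0, 0.2181], [0.0, 0.0, 0.0, 1.0]] 0.8
[312.15594384 232.02848561]
```

View pics/g1c.png

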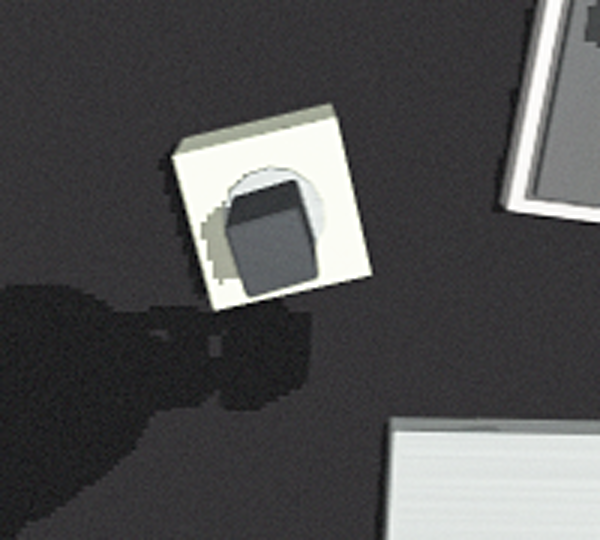

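Run:
```python
from h import *
im=cv2.imread('pics/g1.png')
TT=np.array([[0.0009,1,.0008,.4469],[1,-.0009,.0004,-.0801],[.0004,.0008,-1,.2181],[0,0,0,1]])
K,T=camT('wrist',TT)
g=cv2.cvtColor(im,cv2.COLOR_BGR2GRAY)
c=g[205:255,290:335]
cv2.imwrite('pics/g1d.png',cv2.resize(cv2.convertScaleAbs(c,alpha=2.5),None,fx=12,fy=12,interpolation=cv2.INTER_NEAREST))
m=((g>45)&(g<110)).astype(np.uint8); 
for r in range(205,255,2): print(r,g[r,292:332:2].tolist())
```

```text
205 [251, 251, 251, 251, 251, 251, 252, 253, 248, 227, 247, 254, 254, 252, 251, 251, 251, 251, 251, 251]
207 [251, 251, 251, 251, 253, 247, 169, 221, 235, 232, 234, 236, 229, 198, 253, 252, 251, 251, 251, 251]
209 [251, 251, 251, 254, 225, 234, 232, 229, 232, 230, 234, 236, 239, 230, 214, 245, 252, 251, 251, 251]
211 [251, 251, 254, 186, 230, 228, 229, 233, 239, 220, 119, 46, 53, 55, 245, 234, 237, 251, 251, 251]
213 [251, 253, 161, 235, 233, 238, 162, 47, 47, 53, 58, 59, 53, 57, 187, 235, 226, 252, 251, 251]
215 [251, 254, 193, 120, 36, 52, 58, 53, 55, 57, 58, 55, 56, 55, 136, 236, 233, 238, 251, 251]
217 [254, 149, 215, 52, 57, 50, 58, 58, 54, 56, 54, 54, 58, 57, 85, 242, 232, 228, 250, 251]
219 [156, 144, 96, 53, 55, 61, 57, 56, 57, 53, 57, 55, 63, 76, 55, 198, 234, 234, 250, 251]
221 [164, 144, 66, 59, 60, 61, 54, 55, 56, 73, 91, 93, 103, 106, 73, 152, 238, 232, 246, 251]
223 [169, 146, 47, 57, 53, 56, 85, 96, 97, 105, 104, 104, 104, 101, 83, 88, 234, 230, 242, 251]
225 [168, 141, 63, 94, 93, 98, 102, 103, 99, 98, 102, 100, 96, 104, 96, 48, 227, 234, 244, 251]
227 [169, 150, 89, 
[... 611 characters left out ...]
5, 97, 97, 98, 97, 98, 103, 93, 221, 251, 250]
241 [164, 165, 163, 155, 86, 96, 95, 97, 101, 94, 96, 99, 98, 99, 97, 97, 90, 215, 251, 251]
243 [250, 224, 255, 255, 148, 99, 98, 97, 99, 97, 99, 96, 95, 92, 94, 111, 198, 255, 254, 254]
245 [251, 250, 251, 252, 247, 91, 101, 101, 98, 100, 94, 96, 152, 236, 255, 255, 255, 171, 74, 36]
247 [251, 250, 251, 251, 251, 79, 96, 91, 103, 200, 255, 255, 254, 152, 39, 44, 48, 52, 53, 57]
249 [252, 251, 251, 251, 254, 247, 245, 255, 202, 110, 36, 47, 53, 51, 55, 54, 53, 54, 57, 52]
251 [254, 254, 255, 255, 158, 32, 19, 24, 30, 31, 30, 42, 56, 51, 50, 49, 52, 53, 51, 51]
253 [151, 34, 25, 29, 26, 29, 25, 37, 36, 35, 29, 30, 50, 52, 58, 53, 55, 51, 52, 53]
```

View pics/g1d.png

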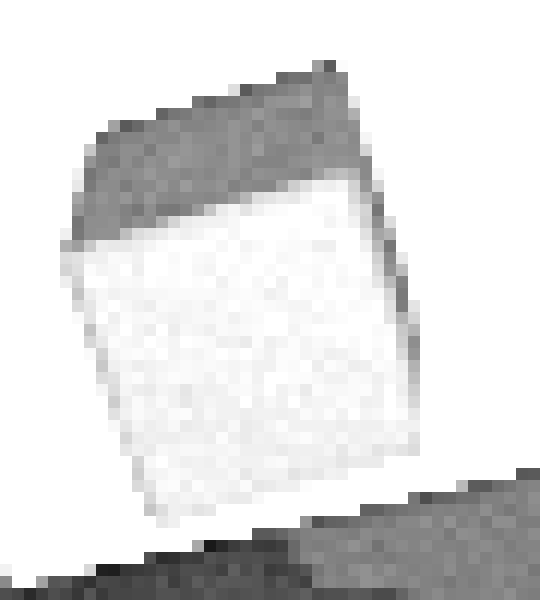

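Run:
```python
from h import *
TT=np.array([[0.0009,1,.0008,.4469],[1,-.0009,.0004,-.0801],[.0004,.0008,-1,.2181],[0,0,0,1]])
K,T=camT('wrist',TT)
P=[onz(K,T,p,.078) for p in [(295.3,224.75),(318.7,219.1),(324.3,242.0),(302.4,248.0)]]
P=np.array(P)[:,:2]; print(P.round(4), P.mean(0))
e=[(P[1]-P[0]),(P[2]-P[3])]; f=[P[0]-P[3],P[1]-P[2]]
print([np.degrees(np.arctan2(v[1],v[0])) for v in e+f],[np.linalg.norm(v) for v in e+f])
c=P.mean(0)
import pickle
rec={}
for n,(x,y,z) in {'b3':(.614,-.033,.192),'b2':(.629,.055,.192),'b1':(.639,.143,.192),'g':(c[0],c[1],.218)}.items():
    robot.move_to([x,y,z],[180,0,105]); robot.pause(0.1)
    im,TT=shot('wrist','v_'+n); rec[n]=TT
    cv2.imwrite(f'pics/v_{n}c.png',cv2.resize(im[195:285,255:375,::-1],None,fx=6,fy=6,interpolation=cv2.INTER_CUBIC))
pickle.dump(rec,open('rec.pkl','wb')); print(robot.current_time_s())
```

```text
[[ 0.4344 -0.0743]
 [ 0.4519 -0.07  ]
 [ 0.4563 -0.0879]
 [ 0.4395 -0.0926]] [ 0.44552314 -0.08120903]
[np.float64(13.831837289209133), np.float64(15.895355101221742), np.float64(105.79984361032717), np.float64(103.61674632441203)] [np.float64(0.018105275922699244), np.float64(0.017395820434618212), np.float64(0.01898202601222538), np.float64(0.01834458072528612)]
4.1667
```

Run:
```python
import cv2,numpy as np
a=[cv2.resize(cv2.imread(f'pics/v_{n}.png')[185:285,265:375],None,fx=3.6,fy=3,interpolation=cv2.INTER_CUBIC) for n in ['b3','b2','b1','g']]
cv2.imwrite('pics/m.png',np.vstack([np.hstack(a[:2]),np.hstack(a[2:])]))
```

```text
(no output)
```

View pics/m.png

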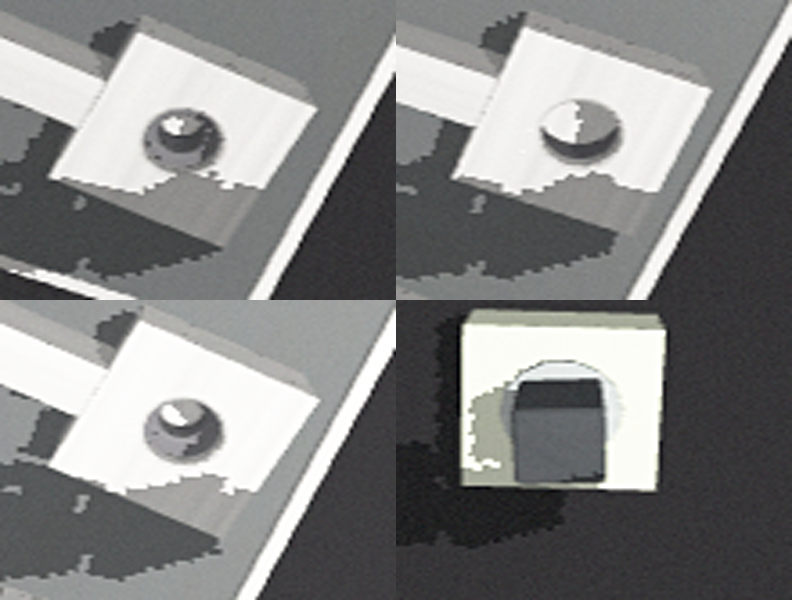

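View pics/v_b2.png

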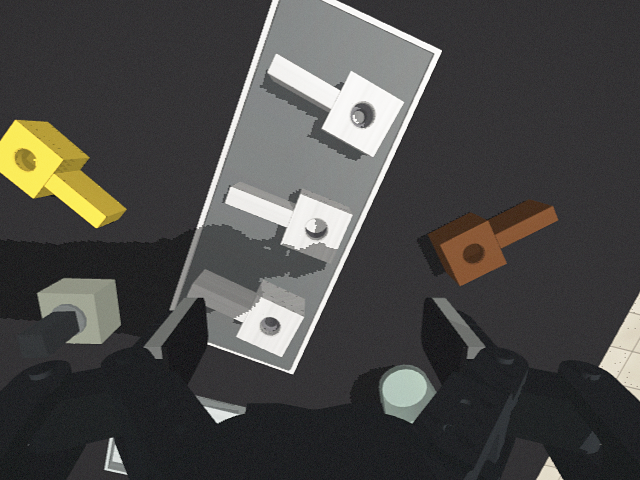

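Run:
```python
import cv2,numpy as np
im=cv2.imread('pics/v_b2.png')[200:260,275:355]
cv2.imwrite('pics/b2z.png',cv2.resize(im,None,fx=10,fy=10,interpolation=cv2.INTER_NEAREST))
```

```text
(no output)
```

View pics/b2z.png

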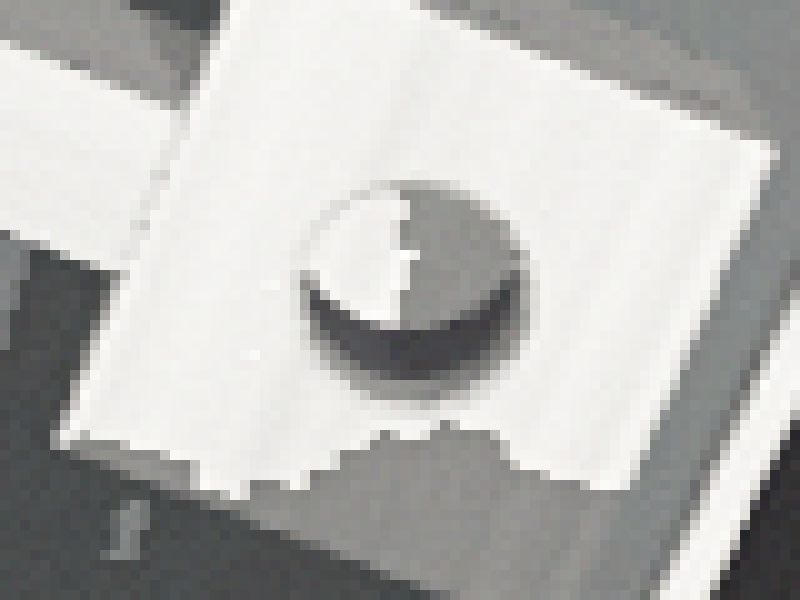

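Run:
```python
import cv2,numpy as np
im=cv2.imread('pics/v_g.png')[200:260,275:355]
cv2.imwrite('pics/gz.png',cv2.convertScaleAbs(cv2.resize(im,None,fx=10,fy=10,interpolation=cv2.INTER_NEAREST),alpha=1.8))
```

```text
(no output)
```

View pics/gz.png

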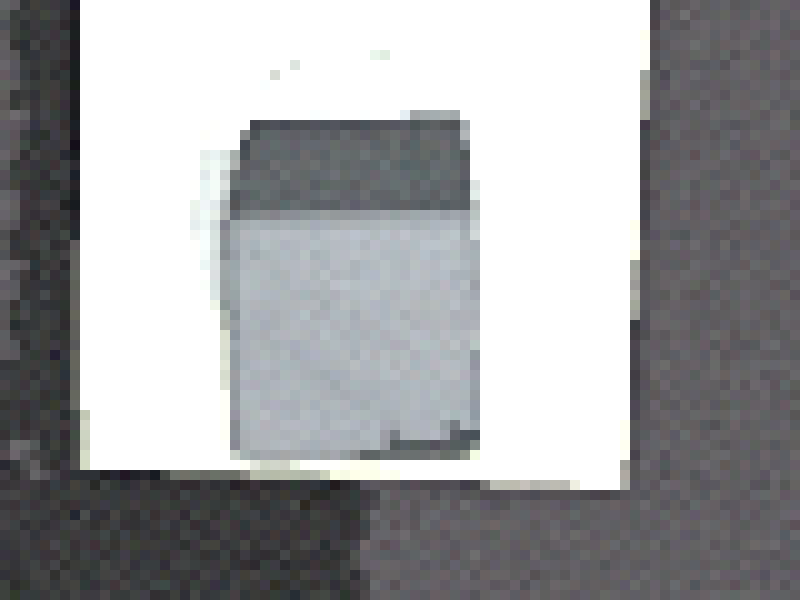

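Run:
```python
from h import *
import pickle
rec=pickle.load(open('rec.pkl','rb'))
K,T=camT('wrist',rec['g']); g=onz(K,T,(309.8,233.0),.078)
K,T=camT('wrist',rec['b2']); b=onz(K,T,(316.1,228.6),.052)
print(g,b); pickle.dump((g,b),open('gb.pkl','wb'))
fingers.gripper_to(0.5)
robot.line_to([g[0],g[1],.12],[180,0,105],velocity=.2)
robot.line_to([g[0],g[1],.060],velocity=.08)
f0=robot.current_contact_force()
fingers.gripper_to(0.0,force=50)
print(robot.current_finger_gap(),f0,robot.current_contact_force(),robot.current_tool_pos())
im,TT=shot('wrist','gr'); 
robot.line_to([g[0],g[1],.130],velocity=.1)
print(robot.current_contact_force(),robot.current_finger_gap(),robot.current_time_s())
im,TT=shot('wrist','gr2'); im,_=shot('side','gr2s')
```

```text
[ 0.44514477 -0.08143436  0.078     ] [0.63098032 0.05547246 0.052     ]
0.22724410643999682 [ 0.84566299 -0.57574894 -0.51479478] [0.07561206 0.55261153 3.70764322] [ 0.44578193 -0.08154377  0.06064915]
[-0.68710169  0.34161263 -1.90294945] 0.22856897329162154 7.425
```

View pics/gr2.png

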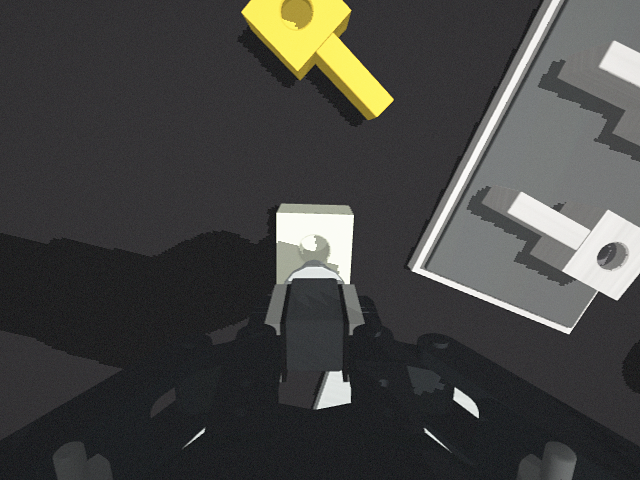

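View pics/gr2s.png

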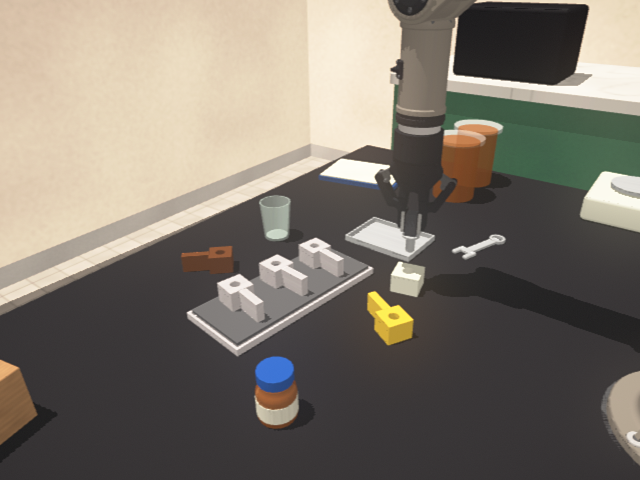

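Run:
```python
from h import *
K=np.array(vision.calibration('wrist')['mtx']);T=np.array(vision.calibration('wrist')['T_tool_cam'])
for z in (-.02,.018,.05,.14): print(z,proj(K,T,[0,0,z]))
im=cv2.imread('pics/gr2.png')[240:390,250:380]
cv2.imwrite('pics/gr2z.png',cv2.convertScaleAbs(cv2.resize(im,None,fx=4,fy=4,interpolation=cv2.INTER_NEAREST),alpha=1.8))
t=robot.current_time_s();P=np.array([robot.current_tool_pos() for _ in range(8)]);print(P.mean(0),P.std(0),robot.current_eef_rot(),robot.current_time_s()-t)
```

```text
-0.02 [310.23748009 351.74714444]
0.018 [311.16573909 301.65586607]
0.05 [311.66442518 274.74546355]
0.14 [312.46308631 231.64762448]
[ 0.44430389 -0.0813025   0.12907038] [5.55111512e-17 0.00000000e+00 0.00000000e+00] [-1.79882410e+02 -4.96684831e-02  1.05002794e+02] 0.0
```

View pics/gr2z.png

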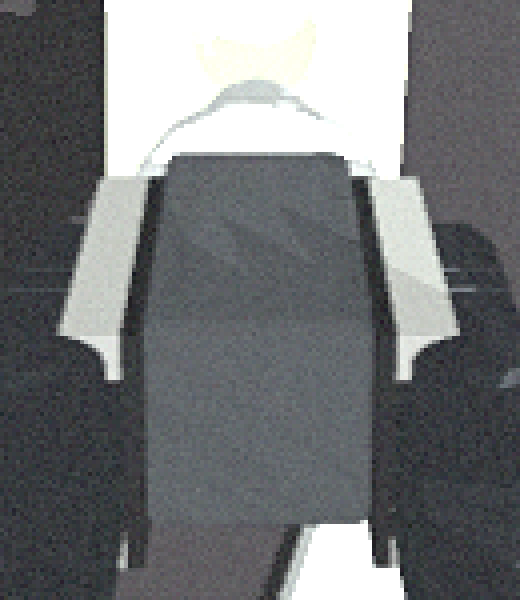

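Run:
```python
from h import *
robot.move_to([.6295,.0551,.150],[180,0,105])
robot.line_to([.6295,.0551,.120],velocity=.1)
for i in range(5):
    robot.pause(.06);print(robot.current_tool_pos(),robot.current_eef_rot(),robot.current_contact_force())
for n in ['wrist','side','scene']:
    im,TT=shot(n,'a_'+n)
    K,T=camT(n); u,v=proj(K,T,[.6295,.0551,.055]).astype(int)
    c=im[v-45:v+45,u-60:u+60,::-1] if n!='wrist' else im[190:340,240:400,::-1]
    cv2.imwrite(f'pics/a_{n}c.png',cv2.resize(c,None,fx=4 if n=='wrist' else 6,fy=4 if n=='wrist' else 6,interpolation=cv2.INTER_CUBIC))
print(robot.current_time_s())
```

```text
[0.62960187 0.05444246 0.12056596] [1.79964255e+02 2.26563602e-02 1.04949639e+02] [ 0.25370567 -0.61660289 -1.39830284]
[0.6300243  0.05475376 0.12097393] [1.79903844e+02 2.25862836e-02 1.04968452e+02] [-0.24053737  0.25225608 -0.27929241]
[0.63012022 0.0549856  0.12106667] [1.79889857e+02 2.10422196e-02 1.04983957e+02] [-0.57268515 -0.38964443 -0.96717069]
[0.63006557 0.0551241  0.12095375] [1.79900444e+02 1.50272725e-02 1.04995499e+02] [ 0.14727542  0.59712409 -0.99633625]
[0.62996059 0.05515901 0.12077965] [1.79919547e+02 1.19282762e-02 1.05001337e+02] [ 0.25407851  0.34608513 -1.15957018]
9.3333
```

View pics/a_wristc.png

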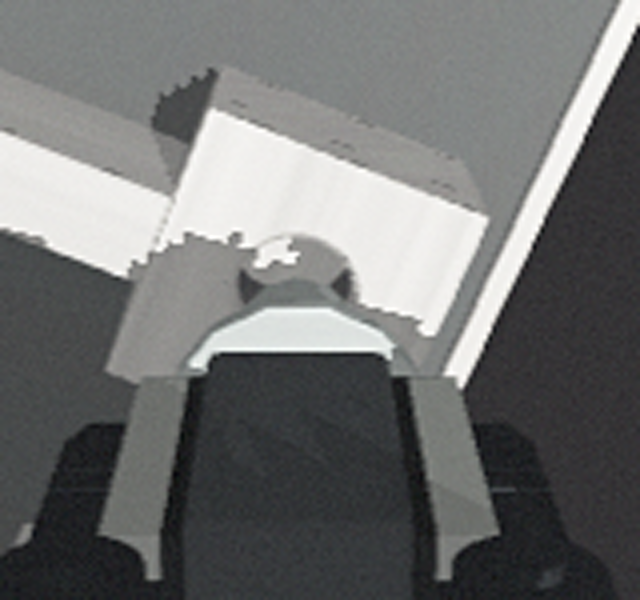

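View pics/a_sidec.png

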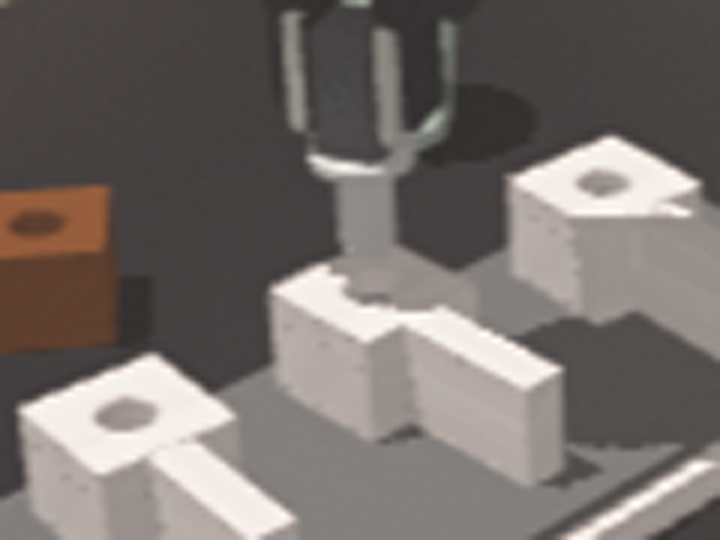

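View pics/a_scenec.png

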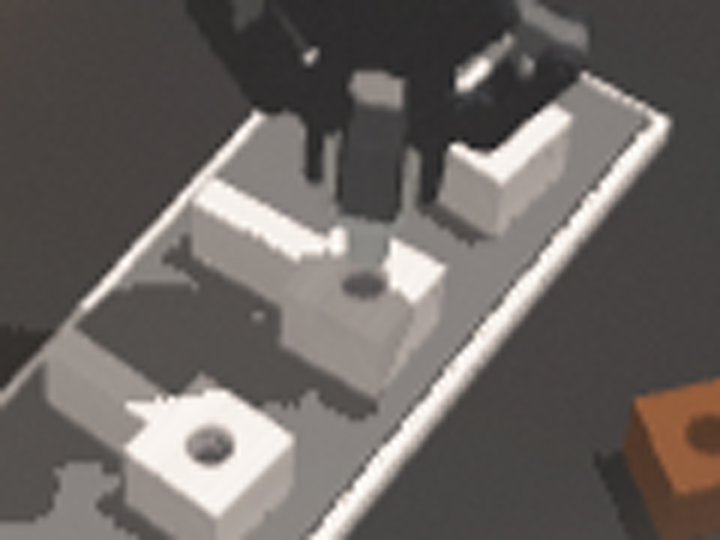

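Run:
```python
from h import *
r=robot.line_to([.6295,.0551,.086],velocity=.03,f_stop=5)
print(r)
for i in range(4):
    robot.pause(.05);print(robot.current_tool_pos(),robot.current_contact_force(),robot.current_torque().round(2) if hasattr(robot.current_torque(),'round') else robot.current_torque())
for n in ['side','wrist']:
    im,TT=shot(n,'d_'+n)
    c=im[190:310,200:360,::-1] if n=='side' else im[190:340,240:400,::-1]
    cv2.imwrite(f'pics/d_{n}c.png',cv2.resize(c,None,fx=4,fy=4,interpolation=cv2.INTER_CUBIC))
print(robot.current_time_s())
```

```text
False
[0.62967013 0.05512386 0.08627359] [-0.11977694  0.18232618 -1.12313174] [-0.01  0.01  0.02]
[0.62966927 0.05513192 0.0862701 ] [ 0.32184511 -0.45844214 -0.53994489] [-0.04  0.04  0.02]
[0.62963887 0.05509042 0.08623043] [-0.4402446   0.29976354 -1.03019582] [ 0.    0.02 -0.02]
[0.62959415 0.05514976 0.08618008] [ 0.65346195 -0.12706016 -1.25620261] [-0.01  0.   -0.  ]
10.9167
```

View pics/d_sidec.png

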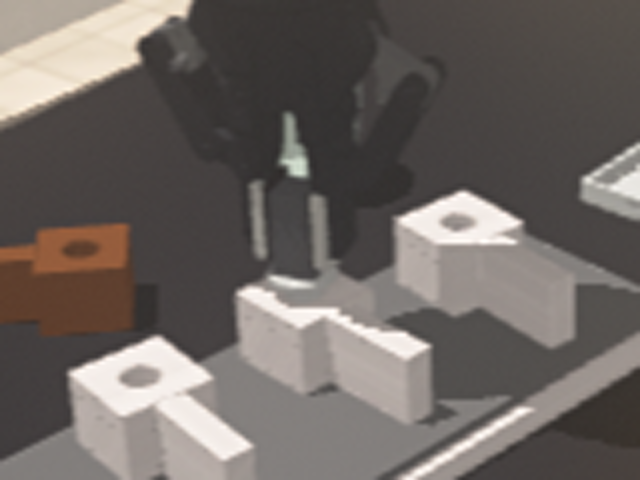

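View pics/d_wristc.png

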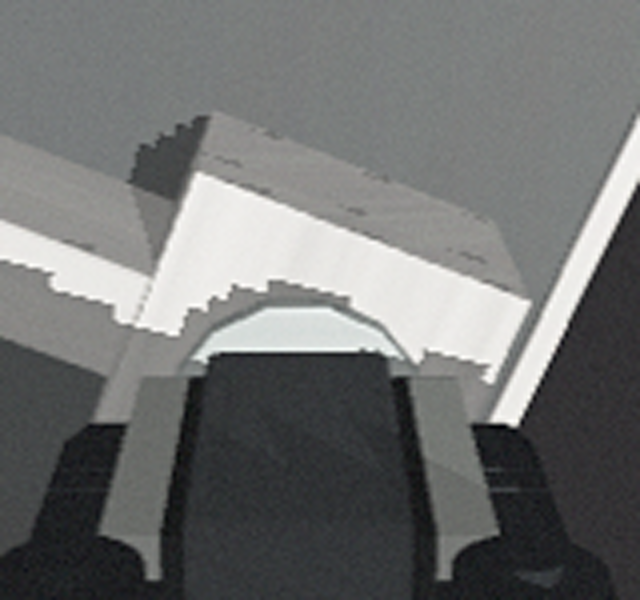

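Slid in freely: the side view shows the flange about 7 mm above the middle block with no force. Now the last bit, stopping at flange contact.

Run:
```python
from h import *
r=robot.line_to([.6295,.0551,.073],velocity=.015,f_stop=3.0)
print(r)
for i in range(3):
    robot.pause(.05);print(robot.current_tool_pos(),robot.current_contact_force())
im,TT=shot('side','e_side'); c=im[190:310,200:360,::-1]
cv2.imwrite(f'pics/e_sidec.png',cv2.resize(c,None,fx=4,fy=4,interpolation=cv2.INTER_CUBIC))
print(robot.current_time_s())
```

```text
True
[0.6294766  0.05508229 0.07808388] [-0.54959309 -0.31233657  3.66016786]
[0.6294698  0.05507928 0.07801971] [0.40305732 0.83041877 4.75995383]
[0.62946893 0.05508194 0.07795113] [ 1.36459721 -0.05575419  5.82640665]
11.7
```

View pics/e_sidec.png

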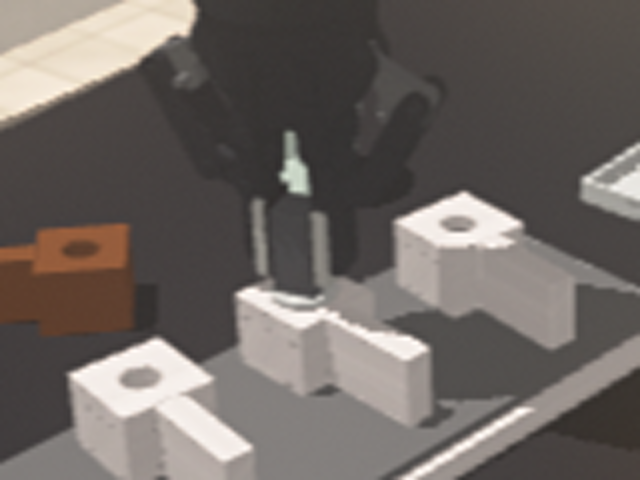

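Run:
```python
from h import *
fingers.gripper_to(0.5)
robot.line_to([.6295,.0551,.192],velocity=.2)
a=np.radians(-7.5); rx,ry=.6295-.056*np.cos(a),.0551-.056*np.sin(a)
robot.move_to([rx,ry,.192],[180,0,172.5]); robot.pause(.3)
im,TT=shot('wrist','r1'); print(TT.round(4).tolist())
np.save('r1.npy',TT)
cv2.imwrite('pics/r1c.png',cv2.resize(im[120:320,210:420,::-1],None,fx=3,fy=3,interpolation=cv2.INTER_CUBIC))
im,_=shot('side','r1s');cv2.imwrite('pics/r1sc.png',cv2.resize(im[190:310,200:360,::-1],None,fx=4,fy=4,interpolation=cv2.INTER_CUBIC))
print(robot.current_time_s())
```

```text
[[-0.9914, 0.1308, -0.0001, 0.5741], [0.1308, 0.9914, -0.0001, 0.0624], [0.0001, -0.0001, -1.0, 0.1919], [0.0, 0.0, 0.0, 1.0]]
14.175
```

View pics/r1c.png

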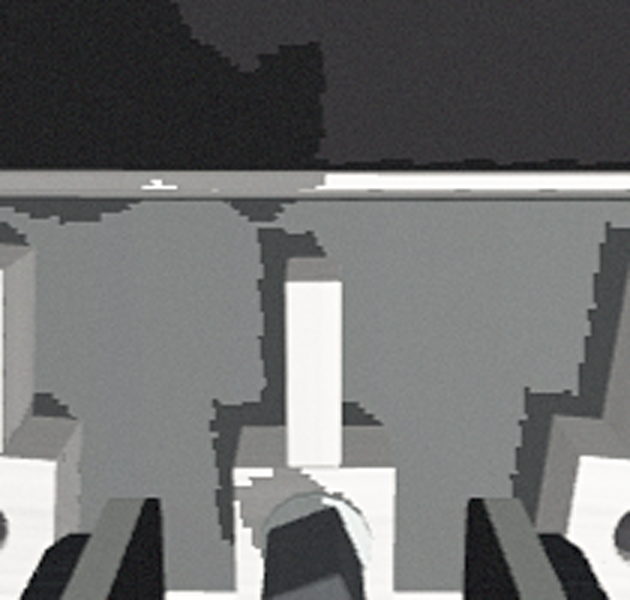

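View pics/r1sc.png

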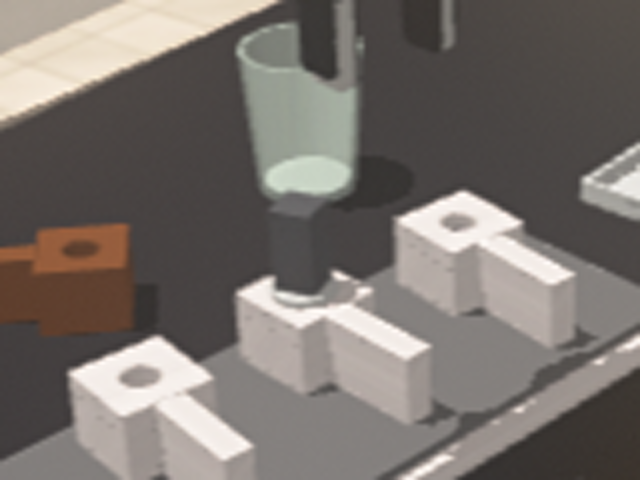

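Run:
```python
from h import *
TT=np.load('r1.npy'); K,T=camT('wrist',TT); print('rib end',onz(K,T,(314.5,213.4),.052))
a=np.radians(-7.5); u=np.array([np.cos(a),np.sin(a)]); p=np.array([.6295,.0551])-.058*u
print(p, [np.linalg.norm(onz(K,T,(314.5,213.4),.052)[:2]-np.array([.6295,.0551]))])
fingers.gripper_to(0.42)
robot.line_to([*p,.10],[180,0,172.5],velocity=.15)
print(robot.line_to([*p,.044],velocity=.06,f_stop=6))
print(robot.current_tool_pos(),robot.current_contact_force())
im,_=shot('side','k_side');cv2.imwrite('pics/k_sidec.png',cv2.resize(im[170:330,180:380,::-1],None,fx=4,fy=3.75,interpolation=cv2.INTER_CUBIC))
shot('wrist','k_w')
print(robot.current_time_s())
```

```text
rib end [0.56057383 0.06389203 0.052     ]
[0.5719962  0.06267052] [np.float64(0.06948464713335552)]
False
[0.57246539 0.06279292 0.04445593] [ 0.61073779 -0.39848971 -0.37680328]
16.3667
```

View pics/k_sidec.png

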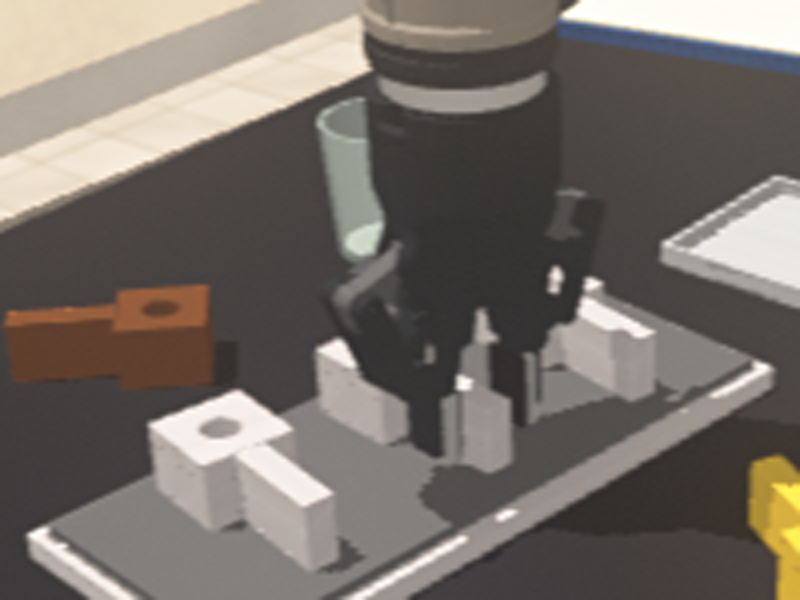

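View pics/k_w.png

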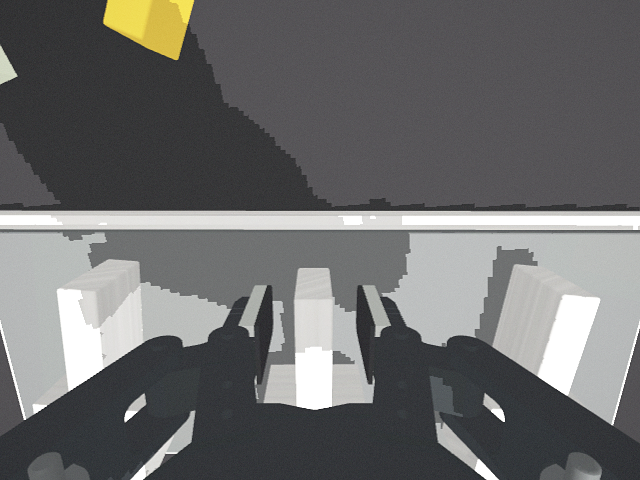

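Fingers straddle the rib of the middle block evenly, clear of the neighbours. Grip and lift.

Run:
```python
from h import *
p=[.5720,.0627]
fingers.gripper_to(0.0,force=100)
print(robot.current_finger_gap(),robot.current_contact_force())
robot.line_to([*p,.060],velocity=.03)
robot.line_to([*p,.15],velocity=.1)
robot.pause(.2);print(robot.current_contact_force(),robot.current_torque(),robot.current_finger_gap())
im,_=shot('side','l_side');cv2.imwrite('pics/l_sidec.png',cv2.resize(im[120:280,180:380,::-1],None,fx=4,fy=3.75,interpolation=cv2.INTER_CUBIC))
shot('scene','l_sc')
print(robot.current_time_s())
```

```text
0.14185486171553707 [-0.84983092  0.09538694  1.29837693]
[ 0.53984825 -0.44775554 -2.67221228] [ 0.0906409   0.18339631 -0.01632743] 0.14107716452659547
18.7333
```

View pics/l_sidec.png

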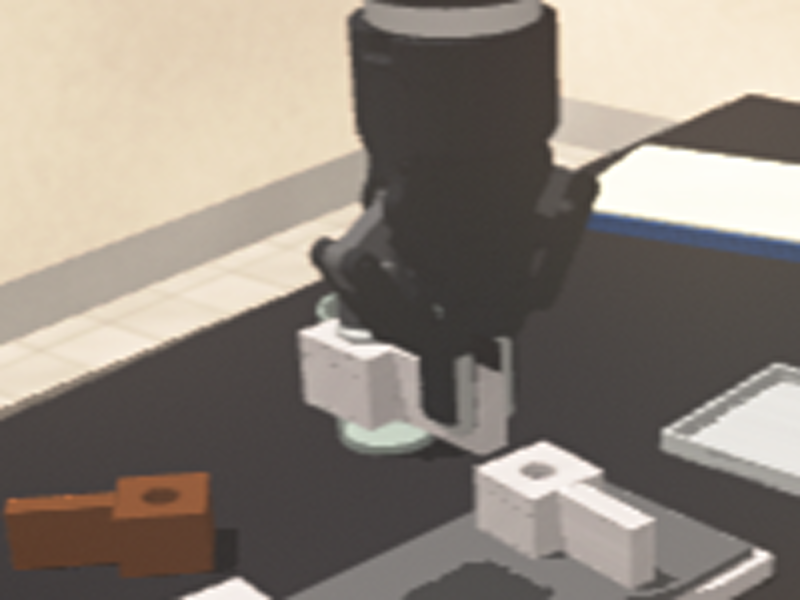

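View pics/l_sc.png

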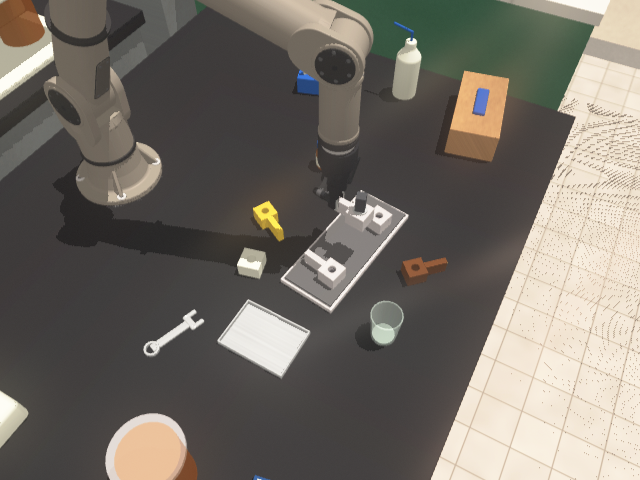

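Run:
```python
from h import *
q=[.5265,-.217]
robot.line_to([*q,.15],[180,0,179],velocity=.15)
robot.line_to([*q,.065],velocity=.1)
robot.pause(.2)
print(robot.current_tool_pos(),robot.current_contact_force())
shot('wrist','t_w'); 
for n,(a,b,c,d) in {'side':(140,290,290,490),'scene':(210,390,180,420)}.items():
    im,_=shot(n,'t_'+n);cv2.imwrite(f'pics/t_{n}c.png',cv2.resize(im[a:b,c:d,::-1],None,fx=3.3,fy=3.3,interpolation=cv2.INTER_CUBIC))
print(robot.current_time_s())
```

```text
[ 0.52705495 -0.21720652  0.06578637] [-0.21862891  0.53172665 -2.90301898]
22.125
```

View pics/t_sidec.png

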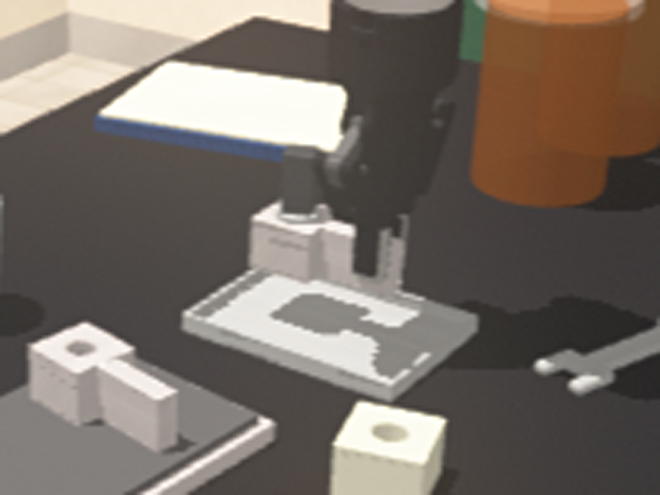

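View pics/t_scenec.png

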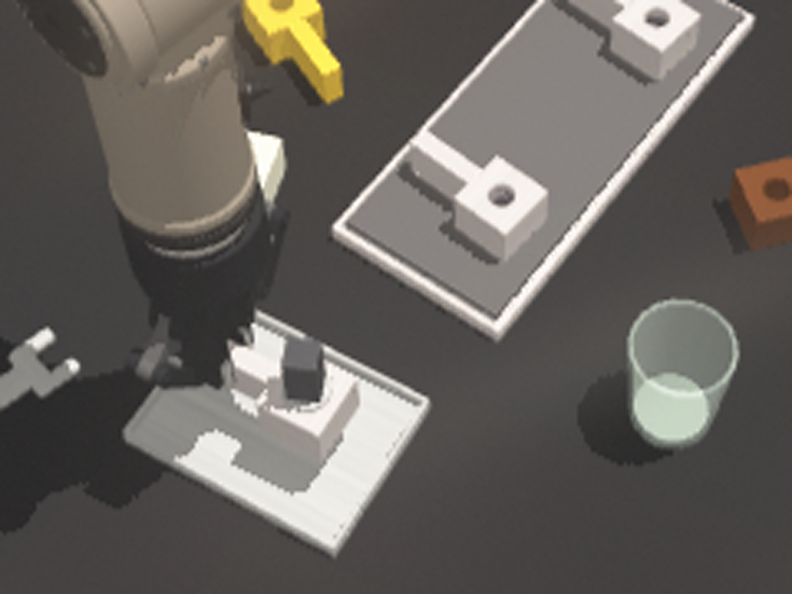

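View pics/t_w.png

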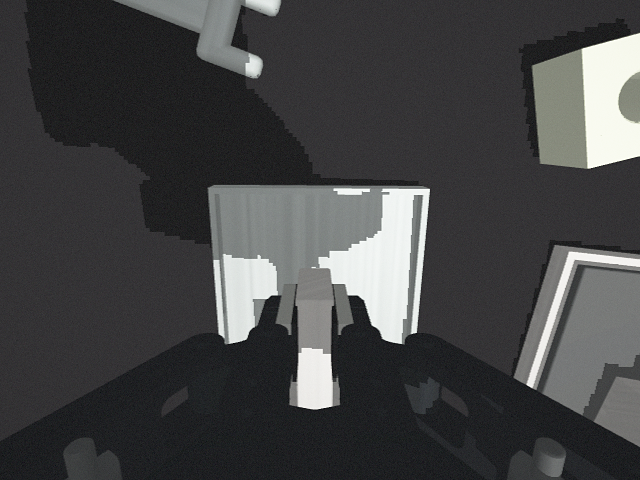

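Run:
```python
from h import *
q=[.5265,-.2155]
robot.line_to([*q,.035],velocity=.06)
print(robot.line_to([*q,.025],velocity=.012,f_stop=2.5))
robot.pause(.1)
print(robot.current_tool_pos(),robot.current_contact_force())
for n,(a,b,c,d) in {'side':(140,290,290,490),'scene':(210,390,180,420)}.items():
    im,_=shot(n,'u_'+n);cv2.imwrite(f'pics/u_{n}c.png',cv2.resize(im[a:b,c:d,::-1],None,fx=3.3,fy=3.3,interpolation=cv2.INTER_CUBIC))
print(robot.current_time_s())
```

```text
True
[ 0.52659575 -0.21558229  0.0296453 ] [-0.35997235 -0.59123164  6.582953  ]
23.5167
```

View pics/u_sidec.png

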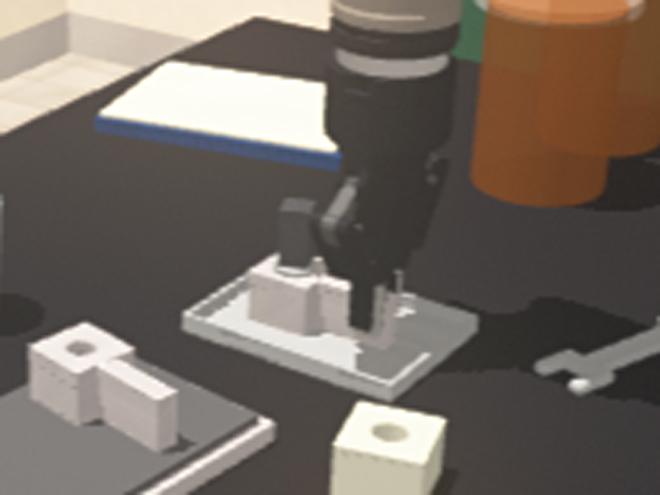

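Run:
```python
from h import *
fingers.gripper_to(0.25); fingers.gripper_to(0.42)
print(robot.current_contact_force())
robot.line_to([.5265,-.2155,.20],velocity=.12)
robot.move_to([.45,-.02,.28],[180,0,172.5]); robot.pause(.3)
for n,(a,b,c,d) in {'side':(140,290,290,490),'scene':(270,390,200,340)}.items():
    im,_=shot(n,'f_'+n);cv2.imwrite(f'pics/f_{n}c.png',cv2.resize(im[a:b,c:d,::-1],None,fx=4,fy=4,interpolation=cv2.INTER_CUBIC))
print(robot.current_time_s(),robot.current_contact_force())
```

```text
[-0.86517963 -0.08686706  0.35356187]
26.95 [-0.31461075  0.01106232  0.37386964]
```

View pics/f_sidec.png

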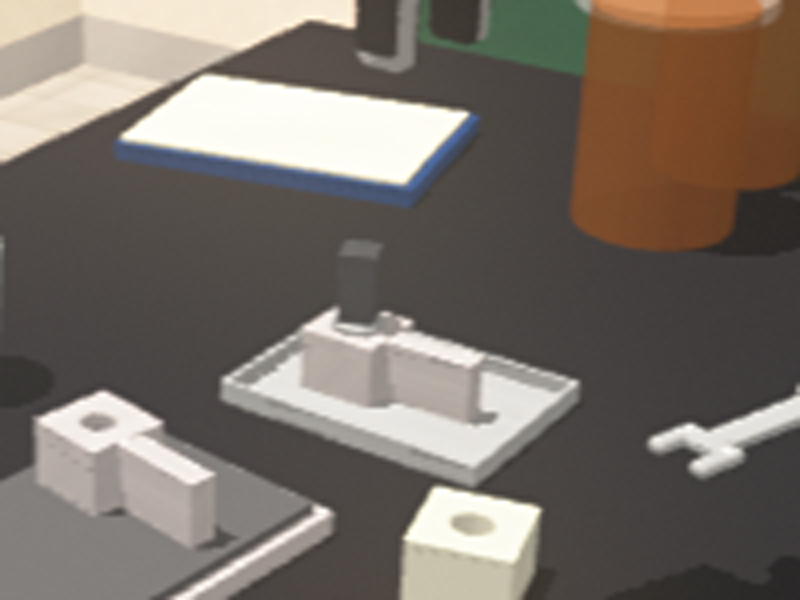

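View pics/f_scenec.png

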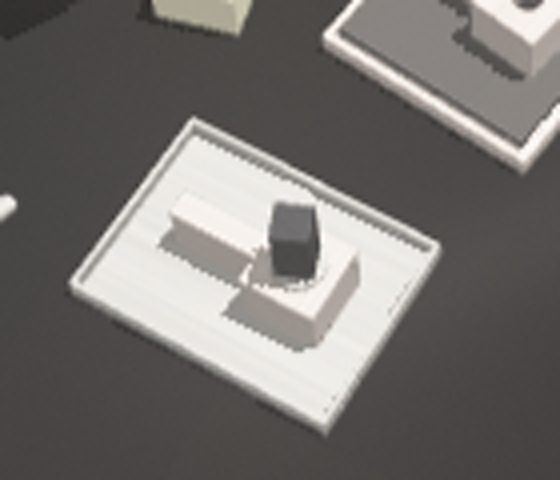

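View pics/f_side.png

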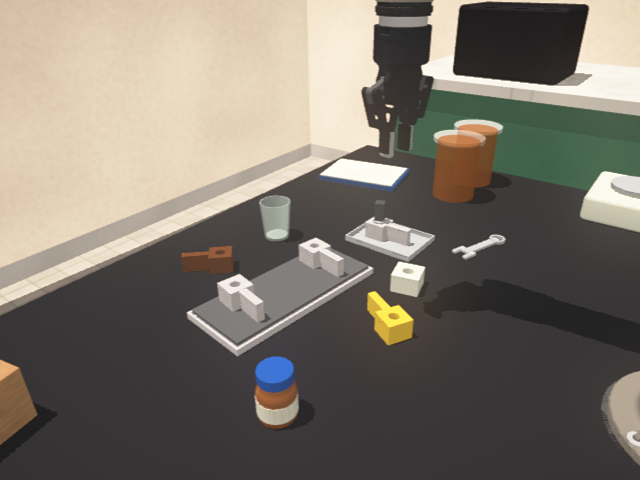

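The block is flat in the middle of the tray with the gauge home. The other two blocks, jar, beaker and wrench are where they were, and the robot is clear.

Run:
```python
from h import *
print(workorder.close_job(), robot.current_time_s())
```

```text
the job is handed in; nothing more can be done
the job is handed in; nothing more can be done
```

The middle of the three white blocks on the rest had the good bore. It now stands in the steel tray with the gauge home in it, and the job is handed in.

- **Finding the bore:** From above, the two outer bores showed a liner and the middle one looked clear, so I tried the middle block first. The gauge slid in with no resistance until the flange met the block at full depth. The highest reading was about 6 N. I did not try the gauge in the other two blocks.
- **Moving the block:** I gripped it by the rib at 100 N and lifted it, and it looked level. I lowered it slowly into the tray; the contact reading on touchdown was about 6.6 N, and then I released it.
- **Last checks:** The final side and scene pictures show the block flat within the tray walls, with the flange down on it. The other two blocks, jar, beaker and wrench look unmoved, and the gripper is clear. The clock read 26.95 s just before hand-in.
- **What disagreed:** The wrist camera's calibration was about 1.5 mm off along the jaws. I measured this with the gauge in the grip and corrected for it. No check failed.

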